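# Sweep the heel lifts into the bay

## Robot

A 6-joint arm with a two-finger parallel gripper is mounted at the origin on a cart in front of the work surface, level with it; the furniture and walls round the work are solid. World frame = base frame: x ahead of the robot, y to its left, z up, the work surface at z = 0. Lengths are in m, angles in degrees, forces in N, time in s.
With the tool pointing down it reaches from about 0.4 to 0.825 m from the base axis. Payload 7 kg.
Tool frame: the origin (TCP) lies on the centre line of the jaws, within the pads' length; the fingertips stand 11 mm ahead of it and the grasp point (between the pads) lies 8 mm behind it; z points along the fingers, y is the direction in which the jaws open and shut (so a half turn about z gives the same grasp; the last joint's range is limited). The gripper opens to 88 mm and grips with 3 to 60 N. Pads are 19 mm wide; open, the fingers measure 130 mm over their backs; the gripper's body (78 mm by 193 mm) begins 47 mm behind the grasp point.
Start: joints at [80.965, 20.546, 0.682, 0, -70.136, -16.507], TCP at [0.291, 0.609, 0.238] pointing down, gripper open.
Joint ranges: [-176.03, 176.03], [-82.01, 121.73], [-58.28, 71.71], [-173.87, 95.51], [-174.79, -0.11], [-173.66, 173.66]. Speed limits (degrees/s): [136.94, 136.94, 172.46, 180, 180, 180].

## Interface

Orientations are given as [roll, pitch, yaw] about the fixed x, y, z axes, in that order (R = Rz(yaw) Ry(pitch) Rx(roll)).
In Python, from plant import ctrl, cams, order gives the robot as it stands.
- The arm moves only by the tool jog_arm, never from a script. Its argument "motion" is a list of rows, each an object with "offset": the shift along the tool's x, y, z in mm, a list of three; "roll": the turn about the tool's z in rad; "hand": the finger opening in mm, from 0 to 87.6. A call has 1 to 20 rows; each row is the pose to reach, as a shift and turn from the pose commanded when the call began, along the tool's axes at that moment; what a row does not reach only later rows make up. A row lasts 1/12 s, in which the tool goes at most 41.7 mm and 7.16 degrees, less where a joint would pass 70% of its speed; a pose out of reach is approached as far as the arm can. A call with a gripper value outside its range is refused whole. The fingers move at their own pace and stop on an object; the grip force is fixed at half the most. Time passes only in rows, so rows that repeat a pose let the fingers close. It gives the time, the measured TCP pose, the force and the opening at its end, in the units of the state.
- ctrl.get_obs(): the state, without advancing time (a new reading comes with each control period).
- cams.snapshot(name): name is "scene" or "top" or "wrist"; returns a dict with "img" (420x560x3 uint8, red, green, blue), "K" (3x3 intrinsics, pixels), "cam_to_world" (4x4, takes a point from camera to world coordinates); the wrist camera has in their place "T_tool_cam" (4x4, takes a point from camera to tool coordinates, whose origin is the TCP and whose axes are the flange's). Camera axes: x right, y down, z forward; pixel columns grow to the right and rows downward; lengths in m; the calibration is good to about 2 mm. A picture is of the moment at which its call begins: read the wrist's pose just before it. There is no depth.
- order.close_job(): hands the job in, once; it reports no verdict.
The state is a dict: "clock": time; "joint_pos": joint angles; "qvel": joint speeds; "tau": joint torques, N m; "tool_pos": TCP position; "orientation": TCP orientation; "force": force on the tool from outside, world axes, zero at the start; "moment": the same for the moment, N m; "opening": finger opening in m.
Only numpy, scipy, OpenCV 4.12 (cv2) and the standard library are available. Lean on these libraries where they do the work, as an engineer would, in place of code of your own. Each camera call takes 0.05 s, during which the arm holds its last target. There are 200 camera calls.

## Task

Sweep the two leather heel lifts along the bench top with the outside of your fingers into the three-sided wooden bay, through its open front, until both lie flat and completely inside it. Do not pick them up, and leave the wax block, thread spool and roll of tape where they are.

Things in the scene. Friction and masses are not known exactly. Their poses are not given: they have to be found in the camera images.
- bay: three-sided bay of light wood fixed to the bench, open at the front (towards the robot), bench top as floor; inside 300 mm wide (y), 90 mm deep (x); walls 30 mm high, 14 thick, side walls with round ends 7 mm past the front line. Origin: centre of the inside floor, at bench height; +x to the back wall (inner face x = +45 mm), front line x = -45 mm, side walls' inner faces y = +-150 mm. Turned up to 0.15 rad
- lift_a: heel lift: flat D-shaped piece of brown leather, 65 x 69 mm, 10 mm thick, about 30 g, loose, flat on the bench; the two are alike and lie at any two of three places in a row in front of the bay (the wax block at the third). Origin: centre of its underside; its outline lies 32 to 46 mm from it. It stops when no longer pushed. At least 45 mm is free to the left and right of the row
- lift_b: heel lift: flat D-shaped piece of brown leather, 65 x 69 mm, 10 mm thick, about 30 g, loose, flat on the bench; the two are alike and lie at any two of three places in a row in front of the bay (the wax block at the third). Origin: centre of its underside; its outline lies 32 to 46 mm from it. It stops when no longer pushed. At least 45 mm is free to the left and right of the row
- wax_block: block of yellow-brown thread wax, 34 x 52 mm and 20 mm high, loose, to be left alone; lies in the same row as the two heel lifts, beside or between them. Origin: centre of its underside; its y axis is the long one
- spool: wooden spool of blue thread standing upright, 40 mm across and 50 mm high, loose, to be left alone; on the bench to the right of the row. Origin: centre of its underside
- tape_roll: roll of masking tape lying flat, about 110 mm across and 36 mm high, loose, to be left alone; to the right of the bay. Origin: centre of its underside
Things that resemble listed ones, but are neither listed nor needed, are in the scene too. Leave any black look-alike of the lift_a alone.

How it is judged (in metres and radians):
At the end, for the whole second after the job is handed in: both heel lifts lie flat on the bench (underside below 6 mm) and at rest between the side walls of the bay, each centre at least 32 mm behind the line of its open front; wax block, spool and tape roll within 15 mm of where they stood (x of lift_a in the frame of bay between -0.013 and 0.045 m and y of lift_a in the frame of bay between -0.15 and 0.15 m and height (world z) of each of lift_a, lift_b below 0.006 m and linear speed of each of lift_a, lift_b below 0.01 m/s and x of lift_b in the frame of bay between -0.013 and 0.045 m and y of lift_b in the frame of bay between -0.15 and 0.15 m and distance of each of wax_block, spool, tape_roll from where it was at the start of the episode below 0.015 m); the robot touches nothing.
It fails at once if a heel lift is lifted off the bench (more than 18 mm) instead of being swept along it (height (world z) of any of lift_a, lift_b above 0.018 m).
It fails at once if the wax block is pushed out of its place (more than 15 mm) (distance of wax_block from where it was at the start of the episode above 0.015 m).
It fails at once if the thread spool is pushed out of its place (more than 15 mm) (distance of spool from where it was at the start of the episode above 0.015 m).
It fails at once if the roll of tape is pushed out of its place (more than 15 mm) (distance of tape_roll from where it was at the start of the episode above 0.015 m).
It also fails if it takes over 64 s, if anything falls off the work surface, if the arm or the gripper's body presses on something with over 40 N, if the wrist force passes 120 N, or if a joint passes its speed limit or range.

## Working session

There is one attempt and no reset: what is moved stays moved. The work goes in short steps, Python scripts to look and compute and a tool call to move; the robot and the scene stay as the last step left them, time stands still between calls to the robot, and variables do not carry over. Pictures are saved under pics/ and viewed, about 8 in all and at most 12, crops included, and the job is handed in when it is done.

Besides the shell and the picture viewer there is one more tool, called in YAML: its name, and indented under it one key for each argument. jog_arm: Moves the arm, as the interface text tells. Its arguments: {"type":"object","properties":{"motion":{"type":"array"}},"required":["motion"]}

```bash
mkdir -p pics; ls; python3 - <<'E'
from plant import ctrl,cams
import cv2,numpy as np
o=ctrl.get_obs();print(o)
for n in("top","scene"):
    s=cams.snapshot(n);cv2.imwrite(f"pics/{n}0.png",s["img"][:,:,::-1]);np.savez(f"pics/{n}0.npz",**s);print(s["K"],s["cam_to_world"])
E
```

```text
pics
{'clock': 0.0, 'joint_pos': array([ 8.09630892e+01,  2.05916826e+01,  6.32314028e-01, -2.03102521e-02,
       -7.01345118e+01, -1.65058899e+01]), 'qvel': array([ 0.06698063,  0.00164961,  0.11983656, -0.03355209, -0.05629974,
       -0.05954902]), 'tau': array([ 1.12059966e-03, -5.82713699e+01,  2.93068725e+01,  6.99735671e+00,
        7.16081529e-03, -1.50202518e-04]), 'tool_pos': array([0.29087845, 0.60858103, 0.23660818]), 'orientation': array([ 1.79904564e+02, -8.36939843e-03, -2.55497111e+01]), 'force': array([-0.89947128, -0.76945617,  0.30463997]), 'moment': array([0.03459731, 0.04039664, 0.0097391 ]), 'opening': 0.08730974384198747}
[[385.50884981   0.         281.6355458 ]
 [  0.         385.50884981 206.24065853]
 [  0.           0.           1.        ]] [[ 0.00937068 -0.99559603  0.09327777  0.44660163]
 [-0.99983898 -0.00790112  0.01611148 -0.26191043]
 [-0.01530353 -0.09341373 -0.99550976  0.99533227]
 [ 0.          0.          0.          1.        ]]
[[483.15684544   0.         282.5348702 ]
 [  0.         483.15684544 213.31883406]
 [  0.           0.           1.        ]] [[-0.7775654  -0.25237146  0.57593462 -0.05923674]
 [-0.62866471  0.33115327 -0.70364635  0.50594017]
 [-0.01314238 -0.90920083 -0.41615036  0.45882789]
 [ 0.          0.          0.          1.        ]]
```

View pics/top0.png

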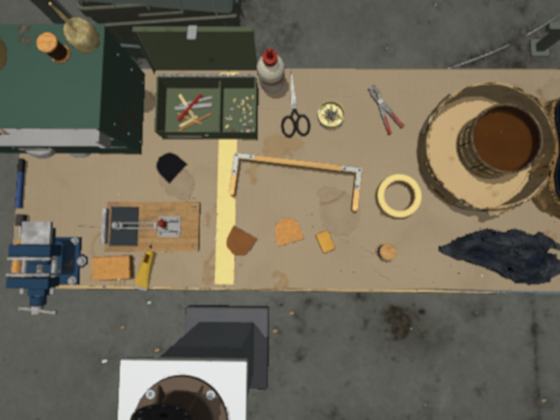

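View pics/scene0.png

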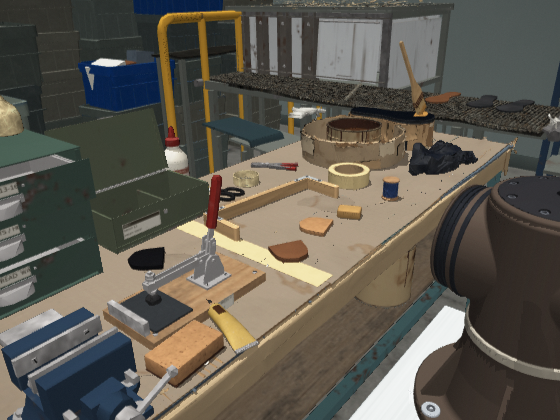

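Top view: brown lifts at (240,240) and (288,232), wax at (325,241), spool at (387,252), tape at (399,196), and the bay corners at (237,157) and (360,170). The black look-alike at (171,166) lies left of the bay and is not in the row, so the two brown D shapes are the lifts. Next I'll measure them and confirm in an enlarged crop.

```bash
cat > h.py <<'E'
import numpy as np,cv2
def ray(s,uv,z):
    uv=np.atleast_2d(np.float64(uv));d=np.c_[uv,np.ones(len(uv))]@np.linalg.inv(s["K"]).T
    T=s["cam_to_world"];d=d@T[:3,:3].T
    return (T[:3,3]+d*((z-T[2,3])/d[:,2:]))
E
python3 - <<'E'
from h import *
s=np.load("pics/top0.npz");im=s["img"]
hsv=cv2.cvtColor(im,cv2.COLOR_RGB2HSV)
for p in[(240,240),(288,232),(325,241),(387,252),(300,163),(300,200),(399,180),(232,210),(330,198),(262,250),(356,190),(235,180)]:print(p,hsv[p[1],p[0]])
c=cv2.resize(im[140:280,215:425],None,fx=3.8,fy=3.8,interpolation=cv2.INTER_CUBIC)
cv2.imwrite("pics/crop0.png",c[:,:,::-1])
for n,x0,y0,x1,y1,z in[("A",222,222,260,260,.01),("B",270,215,305,250,.01),("wax",312,228,338,256,.02),("spool",376,240,400,265,.05),("tape",372,168,428,222,.036)]:
    r=hsv[y0:y1,x0:x1]
    lab=cv2.cvtColor(im,cv2.COLOR_RGB2LAB).astype(float)[y0:y1,x0:x1]
    d=np.uint8(np.clip(r[...,1],0,255))
    t,m=cv2.threshold(d,0,255,cv2.THRESH_OTSU)
    cs,_=cv2.findContours(m,0,2);k=max(cs,key=cv2.contourArea).reshape(-1,2)+[x0,y0]
    P=ray(s,k,z)[:,:2];b=cv2.minAreaRect(np.float32(P*1000))
    print(n,t,[np.round(q,1) for q in b],"x",P[:,0].min().round(3),P[:,0].max().round(3),"y",P[:,1].min().round(3),P[:,1].max().round(3))
E
```

```text
(240, 240) [ 14 160 132]
(288, 232) [ 16 151 199]
(325, 241) [ 19 165 204]
(387, 252) [ 16 138 196]
(300, 163) [ 18 131 214]
(300, 200) [ 19  73 165]
(399, 180) [ 20 116 165]
(232, 210) [ 25 104 234]
(330, 198) [ 19  73 157]
(262, 250) [ 18  71 165]
(356, 190) [ 18 113 225]
(235, 180) [ 18 129 180]
A 122.0 [array([ 445.1, -137. ]), array([67.8, 62.2]), np.float64(61.7)] x 0.416 0.487 y -0.179 -0.105
B 111.0 [array([ 478.2, -259.9]), array([64.3, 68.3]), np.float64(16.9)] x 0.44 0.509 y -0.299 -0.229
wax 118.0 [array([ 450.2, -356.1]), array([51.5, 33.8]), np.float64(24.0)] x 0.423 0.479 y -0.379 -0.333
spool 101.0 [array([ 425.8, -505.7]), array([38.6, 38.8]), np.float64(0.5)] x 0.406 0.445 y -0.525 -0.486
tape 90.0 [array([ 566. , -537.6]), array([108.1, 112.3]), np.float64(0.4)] x 0.512 0.62 y -0.594 -0.482
```

View pics/crop0.png

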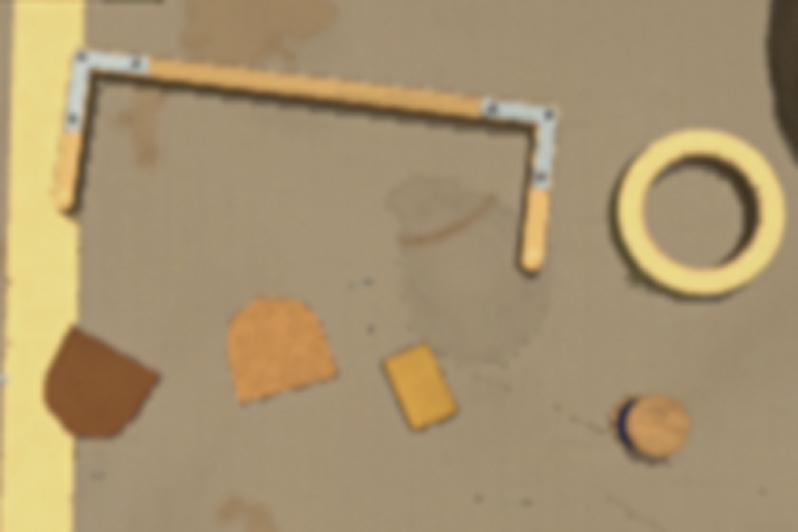

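The crop shows the dark and light brown D's at crop (100,385) and (280,350), with the wax at (420,387) to the right of both. Their sizes match the listing. Next I'll compute the bay frame and the height of the clamp handle on the transit path.

```bash
python3 - <<'E'
from h import *
s=np.load("pics/top0.npz");s2=np.load("pics/scene0.npz")
crop=np.array([(80,53),(555,108),(66,213),(530,271),(91,72),(530,125)],float);uv=(crop+.5)/3.8-.5+[215,140]
P=ray(s,uv,.03)[:,:2];print(P.round(3))
lens=[np.linalg.norm(P[a]-P[b]).round(3) for a,b in((0,1),(0,2),(1,3),(4,5))];print("len (exp .328,.118,.118,.300)",lens)
d=P[0]-P[1];yaw=np.arctan2(-d[0],d[1]);print("yaw",yaw)
X=np.array([np.cos(yaw),np.sin(yaw)]);Y=np.array([-X[1],X[0]])
o=((P[0]+P[1])/2-X*.059+ (P[4]+P[5])/2-X*.045)/2
print("bay origin",o.round(4))
for n,p in dict(A=(.445,-.137),B=(.478,-.260),wax=(.450,-.356),spool=(.426,-.506),tape=(.566,-.538),endL=P[2],endR=P[3]).items():
    q=np.array(p)-o;print(n,(q@X).round(3),(q@Y).round(3))
def tri(a,b):
    A=[];c=[]
    for S,p in((s,a),(s2,b)):
        T=S["cam_to_world"];d=T[:3,:3]@np.linalg.inv(S["K"])@[*p,1];d/=np.linalg.norm(d);M=np.eye(3)-np.outer(d,d);A.append(M);c.append(M@T[:3,3])
    return np.linalg.lstsq(np.vstack(A),np.hstack(c),rcond=None)[0].round(3)
print("handle",tri((162,223),(215,178)),"bottle",tri((270,54),(170,128)),"box lid",tri((134,28),(132,111)))
E
```

```text
[[ 0.671 -0.128]
 [ 0.636 -0.445]
 [ 0.563 -0.121]
 [ 0.527 -0.428]
 [ 0.658 -0.135]
 [ 0.624 -0.429]]
len (exp .328,.118,.118,.300) [np.float64(0.32), np.float64(0.109), np.float64(0.11), np.float64(0.295)]
yaw -0.11103681784370219
bay origin [ 0.5956 -0.2786]
A -0.165 0.124
B -0.119 0.005
wax -0.136 -0.093
spool -0.143 -0.245
tape -0.001 -0.261
endL -0.05 0.153
endR -0.052 -0.156
handle [0.487 0.005 0.187] bottle [ 0.873 -0.216  0.162] box lid [ 0.807 -0.01   0.284]
```

jog_arm:
  motion:
    - {"offset": [0,0,-60],"roll": 0,"hand": 16}
    - {"offset": [0,0,-60],"roll": 0,"hand": 16}
    - {"offset": [260,152,-60],"roll": 0,"hand": 16}
    - {"offset": [260,152,-60],"roll": 0,"hand": 16}
    - {"offset": [260,152,-60],"roll": 0,"hand": 16}
    - {"offset": [260,152,-60],"roll": 0,"hand": 16}
    - {"offset": [260,152,-60],"roll": 0,"hand": 16}
    - {"offset": [260,152,-60],"roll": 0,"hand": 16}
    - {"offset": [260,152,-60],"roll": 0,"hand": 16}
    - {"offset": [260,152,-60],"roll": 0,"hand": 16}
    - {"offset": [435,356,-60],"roll": 0,"hand": 16}
    - {"offset": [435,356,-60],"roll": 0,"hand": 16}
    - {"offset": [435,356,-60],"roll": 0,"hand": 16}
    - {"offset": [435,356,-60],"roll": 0,"hand": 16}
    - {"offset": [435,356,-60],"roll": 0,"hand": 16}
    - {"offset": [435,356,-60],"roll": 0,"hand": 16}
    - {"offset": [435,356,-60],"roll": 0,"hand": 16}
    - {"offset": [435,356,-60],"roll": 0,"hand": 16}

```text
clock: 1.6
tool_pos: [0.5303, 0.0968, 0.2974]
orientation: [180.0, 0.0, -25.8]
force: [1.0, 0.7, 0.8]
opening: 0.0162
```

jog_arm:
  motion:
    - {"offset": [46,369,0],"roll": -0.333,"hand": 16}
    - {"offset": [46,369,0],"roll": -0.333,"hand": 16}
    - {"offset": [46,369,0],"roll": -0.333,"hand": 16}
    - {"offset": [46,369,0],"roll": -0.333,"hand": 16}
    - {"offset": [46,369,0],"roll": -0.333,"hand": 16}
    - {"offset": [46,369,0],"roll": -0.333,"hand": 16}
    - {"offset": [46,369,0],"roll": -0.333,"hand": 16}
    - {"offset": [46,369,0],"roll": -0.333,"hand": 16}
    - {"offset": [46,369,0],"roll": -0.333,"hand": 16}
    - {"offset": [46,369,0],"roll": -0.333,"hand": 16}
    - {"offset": [46,369,0],"roll": -0.333,"hand": 16}
    - {"offset": [46,369,0],"roll": -0.333,"hand": 16}
    - {"offset": [46,369,0],"roll": -0.333,"hand": 16}

```text
clock: 2.68
tool_pos: [0.4129, -0.2516, 0.2974]
orientation: [-180.0, 0.0, -6.4]
force: [0.1, 0.4, 0.3]
opening: 0.0159
```

jog_arm:
  motion:
    - {"offset": [0,0,120],"roll": 0,"hand": 16}
    - {"offset": [0,0,120],"roll": 0,"hand": 16}
    - {"offset": [0,0,120],"roll": 0,"hand": 16}
    - {"offset": [0,0,240],"roll": 0,"hand": 16}
    - {"offset": [0,0,240],"roll": 0,"hand": 16}
    - {"offset": [0,0,240],"roll": 0,"hand": 16}
    - {"offset": [0,0,255],"roll": 0,"hand": 16}
    - {"offset": [0,0,265],"roll": 0,"hand": 16}
    - {"offset": [0,0,274],"roll": 0,"hand": 16}
    - {"offset": [0,0,282],"roll": 0,"hand": 16}
    - {"offset": [0,0,282],"roll": 0,"hand": 16}

```text
clock: 3.6
tool_pos: [0.4124, -0.2516, 0.0145]
orientation: [-180.0, 0.1, -6.4]
force: [-0.4, 0.5, -0.6]
opening: 0.0162
```

```bash
python3 - <<'E'
from plant import ctrl,cams
import cv2,numpy as np
o=ctrl.get_obs();print(o["tool_pos"],o["force"])
a=cams.snapshot("top")["img"][140:290,205:415];b=cams.snapshot("scene")["img"][120:340,180:480]
a=cv2.resize(a,(420,300));b=cv2.resize(b,(409,300));cv2.imwrite("pics/p1.png",np.hstack([a,b])[:,:,::-1].copy()[:, :800])
E
```

```text
[ 0.41237679 -0.2516492   0.01448917] [-0.4053932   0.53073362 -0.61457034]
```

View pics/p1.png

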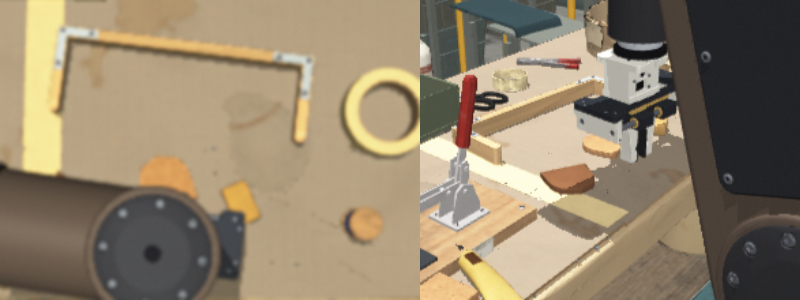

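jog_arm:
  motion:
    - {"offset": [10,0,0],"roll": 0,"hand": 16}
    - {"offset": [20,0,0],"roll": 0,"hand": 16}
    - {"offset": [30,0,0],"roll": 0,"hand": 16}
    - {"offset": [40,0,0],"roll": 0,"hand": 16}
    - {"offset": [50,0,0],"roll": 0,"hand": 16}
    - {"offset": [60,0,0],"roll": 0,"hand": 16}
    - {"offset": [70,0,0],"roll": 0,"hand": 16}
    - {"offset": [80,0,0],"roll": 0,"hand": 16}
    - {"offset": [90,0,0],"roll": 0,"hand": 16}
    - {"offset": [100,0,0],"roll": 0,"hand": 16}
    - {"offset": [110,0,0],"roll": 0,"hand": 16}
    - {"offset": [120,0,0],"roll": 0,"hand": 16}
    - {"offset": [130,0,0],"roll": 0,"hand": 16}
    - {"offset": [138,0,0],"roll": 0,"hand": 16}
    - {"offset": [145,0,0],"roll": 0,"hand": 16}
    - {"offset": [145,0,0],"roll": 0,"hand": 16}
    - {"offset": [135,0,0],"roll": 0,"hand": 16}
    - {"offset": [115,0,0],"roll": 0,"hand": 16}
    - {"offset": [115,0,-50],"roll": 0,"hand": 16}
    - {"offset": [115,0,-90],"roll": 0,"hand": 16}

```text
clock: 5.37
tool_pos: [0.5227, -0.2647, 0.097]
orientation: [-179.9, 0.4, -6.5]
force: [2.0, -1.3, 0.6]
opening: 0.0159
```

jog_arm:
  motion:
    - {"offset": [-141,-135,-10],"roll": 0.333,"hand": 16}
    - {"offset": [-141,-135,-10],"roll": 0.333,"hand": 16}
    - {"offset": [-141,-135,-10],"roll": 0.333,"hand": 16}
    - {"offset": [-141,-135,-10],"roll": 0.333,"hand": 16}
    - {"offset": [-141,-135,-10],"roll": 0.333,"hand": 16}
    - {"offset": [-141,-135,-10],"roll": 0.333,"hand": 16}
    - {"offset": [-141,-135,-10],"roll": 0.333,"hand": 16}
    - {"offset": [-141,-135,-10],"roll": 0.333,"hand": 16}

```text
clock: 6.03
tool_pos: [0.4021, -0.1153, 0.1092]
orientation: [-179.9, -0.1, -25.5]
force: [0.3, -0.2, 0.3]
opening: 0.0163
```

```bash
python3 - <<'E'
from plant import ctrl,cams
import cv2,numpy as np
o=ctrl.get_obs();print(o["tool_pos"],o["orientation"],o["force"])
a=cams.snapshot("top")["img"][140:290,205:415];b=cams.snapshot("scene")["img"][120:340,180:480]
a=cv2.resize(a,(420,300));b=cv2.resize(b,(409,300));cv2.imwrite("pics/p2.png",np.hstack([a,b])[:,:,::-1].copy()[:, :800])
E
```

```text
[ 0.40205848 -0.11533643  0.10924069] [-1.79946949e+02 -7.74437113e-02 -2.54796904e+01] [ 0.28973176 -0.18202827  0.27608768]
```

View pics/p2.png

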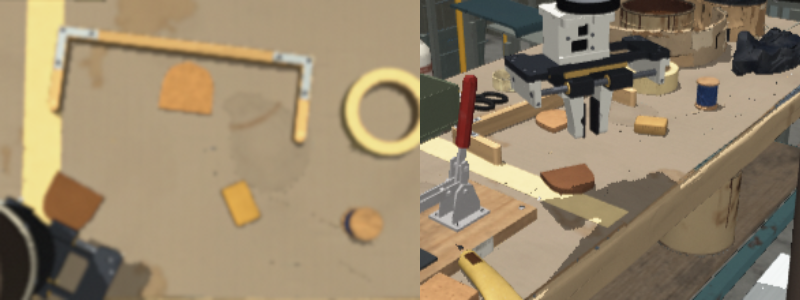

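B is in the bay, lying flat at crop (186,90). A is untouched at (72,200). Now I'll push A diagonally to clear the left wall.

jog_arm:
  motion:
    - {"offset": [-6,0,0],"roll": 0,"hand": 16}
    - {"offset": [-6,0,35],"roll": 0,"hand": 16}
    - {"offset": [-6,0,65],"roll": 0,"hand": 16}
    - {"offset": [-6,0,80],"roll": 0,"hand": 16}
    - {"offset": [-6,0,95],"roll": 0,"hand": 16}
    - {"offset": [-6,0,95],"roll": 0,"hand": 16}
    - {"offset": [4,0,95],"roll": 0,"hand": 16}
    - {"offset": [14,0,95],"roll": 0,"hand": 16}
    - {"offset": [24,0,95],"roll": 0,"hand": 16}
    - {"offset": [34,0,95],"roll": 0,"hand": 16}
    - {"offset": [44,0,95],"roll": 0,"hand": 16}
    - {"offset": [54,0,95],"roll": 0,"hand": 16}
    - {"offset": [64,0,95],"roll": 0,"hand": 16}
    - {"offset": [74,0,95],"roll": 0,"hand": 16}
    - {"offset": [84,0,95],"roll": 0,"hand": 16}
    - {"offset": [94,0,95],"roll": 0,"hand": 16}
    - {"offset": [102,0,95],"roll": 0,"hand": 16}
    - {"offset": [108,0,95],"roll": 0,"hand": 16}
    - {"offset": [90,0,95],"roll": 0,"hand": 16}
    - {"offset": [75,0,95],"roll": 0,"hand": 16}

```text
clock: 7.8
tool_pos: [0.4697, -0.1479, 0.0136]
orientation: [180.0, 0.0, -25.6]
force: [-0.8, -0.7, 0.1]
opening: 0.0157
```

```bash
python3 - <<'E'
from plant import ctrl,cams
import cv2,numpy as np
o=ctrl.get_obs();print(o["tool_pos"],o["orientation"],o["force"])
s=cams.snapshot("top");np.savez("pics/top3.npz",**s);a=s["img"][140:290,205:415];b=cams.snapshot("scene")["img"][120:340,180:480]
a=cv2.resize(a,(420,300));b=cv2.resize(b,(409,300));cv2.imwrite("pics/p3.png",np.hstack([a,b])[:,:,::-1].copy()[:, :800])
E
```

```text
[ 0.46970376 -0.14793847  0.01357052] [ 1.79999591e+02  4.43229279e-03 -2.55975479e+01] [-0.84874504 -0.67197727  0.0589553 ]
```

View pics/p3.png

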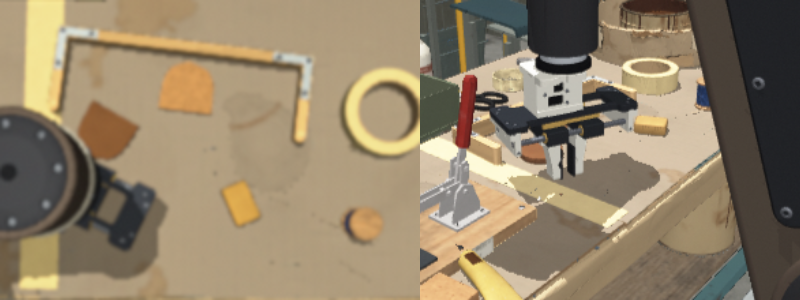

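A has moved to about bay (-0.068, 0.092), clear of the left wall and of B. Now I'll square the fingers to the bay and push straight in.

jog_arm:
  motion:
    - {"offset": [8,23,0],"roll": 0.0,"hand": 16}
    - {"offset": [8,23,0],"roll": -0.11,"hand": 16}
    - {"offset": [8,23,0],"roll": -0.22,"hand": 16}
    - {"offset": [8,23,0],"roll": -0.333,"hand": 16}
    - {"offset": [8,23,0],"roll": -0.333,"hand": 16}

```text
clock: 8.32
tool_pos: [0.4674, -0.1722, 0.014]
orientation: [180.0, -0.0, -6.2]
force: [-0.4, 0.6, 0.3]
opening: 0.0161
```

jog_arm:
  motion:
    - {"offset": [10,0,0],"roll": 0,"hand": 16}
    - {"offset": [20,0,0],"roll": 0,"hand": 16}
    - {"offset": [30,0,0],"roll": 0,"hand": 16}
    - {"offset": [40,0,0],"roll": 0,"hand": 16}
    - {"offset": [50,0,0],"roll": 0,"hand": 16}
    - {"offset": [60,0,0],"roll": 0,"hand": 16}
    - {"offset": [70,0,0],"roll": 0,"hand": 16}
    - {"offset": [80,0,0],"roll": 0,"hand": 16}
    - {"offset": [88,0,0],"roll": 0,"hand": 16}
    - {"offset": [94,0,0],"roll": 0,"hand": 16}
    - {"offset": [94,0,0],"roll": 0,"hand": 16}
    - {"offset": [84,0,0],"roll": 0,"hand": 16}
    - {"offset": [60,0,0],"roll": 0,"hand": 16}
    - {"offset": [60,0,-40],"roll": 0,"hand": 16}
    - {"offset": [60,0,-80],"roll": 0,"hand": 16}
    - {"offset": [30,0,-100],"roll": 0,"hand": 16}
    - {"offset": [0,0,-100],"roll": 0,"hand": 16}
    - {"offset": [-30,0,-100],"roll": 0,"hand": 16}
    - {"offset": [-30,0,-100],"roll": 0,"hand": 16}

```text
clock: 9.9
tool_pos: [0.4303, -0.1681, 0.1138]
orientation: [-179.9, 0.1, -6.6]
force: [-0.7, -0.5, -1.5]
opening: 0.0158
```

```bash
python3 - <<'E'
from plant import ctrl,cams
from h import *
o=ctrl.get_obs();print(o["clock"],o["tool_pos"],o["force"])
s=cams.snapshot("top");im=s["img"];np.savez("pics/top4.npz",**s)
a=cv2.resize(im[140:290,205:415],(420,300));b=cv2.resize(cams.snapshot("scene")["img"][120:340,180:480],(380,300));cv2.imwrite("pics/p4.png",np.hstack([a,b])[:,:,::-1])
o=np.array([.5956,-.2786]);X=np.array([np.cos(.111),-np.sin(.111)]);Y=np.array([-X[1],X[0]])
hsv=cv2.cvtColor(im,cv2.COLOR_RGB2HSV)
for n,x0,y0,x1,y1,z in[("A",240,165,278,203,.01),("B",281,168,315,200,.01),("wax",312,228,338,256,.02),("spool",376,240,400,265,.05),("tape",372,168,428,222,.036)]:
    t,m=cv2.threshold(hsv[y0:y1,x0:x1,1].copy(),0,255,cv2.THRESH_OTSU)
    cs,_=cv2.findContours(m,0,2);k=max(cs,key=cv2.contourArea).reshape(-1,2)+[x0,y0]
    c,w,_=cv2.minAreaRect(np.float32(ray(s,k,z)[:,:2]*1000));q=np.array(c)/1000-o
    print(n,np.round(c,1),np.round(w,1),"bay",(q@X).round(3),(q@Y).round(3))
E
```

```text
9.9 [ 0.43028484 -0.16808603  0.11380036] [-0.65033229 -0.52054423 -1.52379341]
A [ 603.9 -188.8] [68.7 62.3] bay -0.002 0.09
B [ 599.5 -288.4] [68. 64.] bay 0.005 -0.009
wax [ 450.4 -356.1] [51.9 33.8] bay -0.136 -0.093
spool [ 425.8 -505.7] [38.7 38.7] bay -0.144 -0.245
tape [ 566.  -536.5] [108.1 114.6] bay -0.001 -0.26
```

View pics/p4.png

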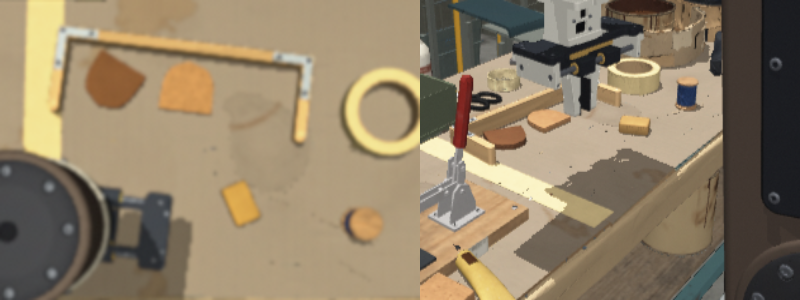

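Both lifts are inside the bay and flat: A at crop (113,80) and B at (187,88). Margins are about 11 mm or more, the other three things haven't moved, and the gripper is clear of everything. Handing in.

```bash
python3 -c "
from plant import order
print(order.close_job())"
```

```text
the job is handed in; nothing more can be done
None
```

Both heel lifts are in the bay and the job is handed in, at about 10 s on the robot's clock; the interface gives no verdict. With the fingers partly closed and their tips just above the bench, I pushed the light lift (B) straight in. I then pushed the dark lift (A) diagonally clear of the left side wall, squared the fingers to the bay and pushed it in.

| Final check from the top camera | Result |
|---|---|
| Lift A in the bay frame | x = -0.002 m, y = +0.090 m |
| Lift B in the bay frame | x = +0.005 m, y = -0.009 m |
| Required for both | x from -0.013 to 0.045 m, y within ±0.15 m |
| Wax block, spool and tape roll | within about 1 mm of where they started |
| Gripper | about 0.1 m above the bench, touching nothing |

Both lifts look flat in the pictures, but I did not measure their height.

One check disagreed: my picked bay corners gave wall lengths 5 to 9 mm short (0.320 m against 0.328 m for the back wall, 0.109 m against 0.118 m for the sides). The wall ends put the front line within about 2 mm of where I had it, inside the 11 mm margin for lift A.

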